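# Nudge the dish carriage home in the dish reader

## Task

Pick the steel pusher off its blue pad by the leaning handle and, reaching under the clear shield with the hand leaning back, nudge the dish carriage in gentle little taps along its channel into the white reader until it meets the hidden stop inside and the orange flag on the roof has swung fully up. Push only with the pusher, never with the fingers, do not ram the stop, and keep the petri dish in the carriage. Then draw the pusher out and stand it back on the blue pad, leaving the reader's flag up and the beaker, dropper bottle and reagent bottle where they are.

Things in the scene. Friction and masses are not known exactly. Their poses are not given: they have to be found in the camera images.
- reader: White dish reader, fixed, its channel running to the left. Origin on the bench under the clear shield; x runs along the channel into the reader (push way). Floor plate 450 x 130 mm from x=-170 to 280 mm, its top 10 mm above the bench, plain apron before x=-45 mm. Channel walls 22 mm above it, 106 mm apart, 125 mm at the flared mouth. Opaque housing from x=160 mm, 100 mm high, open to the channel.
- flag (a joint): Orange flag on the housing roof: 0 = flat, about 1.2 rad = fully up. It is geared to a hidden sprung pin: it starts to rise when the carriage touches the pin and is up 6 mm farther, at the hard end. The spring (1 N) is weaker than the carriage's friction. The stop's place differs each time: the push face must travel 50 to 100 mm and ends 94 to 114 mm beyond the reader's origin.
- carriage: Loose aluminium dish carriage, 110 x 100 mm, 32 mm high, about 0.5 kg, in the channel on the floor plate (3 mm play each side; sliding friction some 2 to 6 N). Origin: centre of its underside; x into the reader. Its push face is the near end with a black rubber pad 50 mm wide, 58 mm before the origin.
- dish: Clear petri dish with lid, 91 mm diameter, 15 mm high, loose in the carriage's recess. Origin: centre of its underside.
- pusher: Steel pusher standing on the pad, 0.3 kg: a bar 170 x 26 x 18 mm with a black handle. Origin: centre of the bar's underside; x along the bar to the rubber nose (end at x=85 mm). The handle rises from x=-10 mm and leans back, away from the nose, 40 degrees from vertical; 20 mm thick across (y), 24 mm deep, its orange end 72 mm along it. It pushes with its bar flat on the floor plate.
- handle (a point): Grasp point on the handle's axis: 39 mm behind the pusher's origin (124 mm behind the nose end), 52 mm above the bar's underside; axes as the pusher; pinch across y (20 mm). With the carriage home it is only 16 to 36 mm before the shield, so the gripper must lean back like the handle (35 to 45 degrees, fingers pointing down and towards the nose).
- nose (a point): End of the pusher's rubber nose, 9 mm above the bar's underside.
- pad: Blue pad fixed on the bench, 240 x 120 mm, 4 mm thick, on which the pusher stands lengthwise. Origin: centre of its underside; x along its length. It lies to the right of the reader.
- beaker: Bystander: clear 50 ml beaker, 54 mm across, 69 mm high; origin centre of its underside.
- dropper: Bystander: dropper bottle, 37 mm across, 133 mm high; origin centre of its underside.
- jar: Bystander: white reagent bottle with a grey cap, 70 x 84 x 195 mm; origin centre of its underside.
- shield (a point): Middle of the lower edge (yellow) of the clear upright shield, 6 mm beyond the reader's origin and 75 mm above the bench. The pane is 5 mm thick (9 mm at this edge), 184 mm wide between steel posts, and rises to 250 mm. The work passes beneath it; axes as the reader.
Mind the look-alikes: they are no part of the job. Several things have the shape of the carriage; the one meant has the colours described above.

How it is judged:
By the outcome, as a careful person would: the job done as asked, in the order asked, and still so for the second after the job is handed in, with the robot touching nothing.
It also fails if it takes over 72 s, if anything falls off the work surface, if the arm or the gripper's body presses on something with over 40 N, if the wrist force passes 120 N, or if a joint passes its speed limit or range.

## Robot

A 6-joint arm with a two-finger parallel gripper is mounted at the origin on a cart in front of the work surface, level with it; the furniture and walls round the work are solid. World frame = base frame: x ahead of the robot, y to its left, z up, the work surface at z = 0. Lengths are in m, angles in rad, forces in N, time in s.
With the tool pointing down it reaches from about 0.325 to 1 m from the base axis. Payload 5.1 kg.
Tool frame: the origin (TCP) lies midway between the tips of the shut fingers; the grasp point (between the pads) lies 19 mm behind it; z points along the fingers, y is the line along which they close (so a half turn about z gives the same grasp; the last joint's range is limited). The gripper opens to 85 mm and grips with 20 to 120 N. Pads are 22 mm wide; open, the fingers measure 114 mm over their backs; the gripper's body (76 mm by 85 mm) begins 54 mm behind the grasp point. The pads swing forward as they close: fully open they stand 13 mm farther back than shut.
Start: joints at [1.1, 0.124, 1.65, -0, 1.367, -0.083], TCP at [0.246, 0.602, 0.231] pointing down, gripper open.
Joint ranges: [-2.61, 2.61], [-1.02, 2.33], [0.03, 2.71], [-1.35, 4.49], [0.32, 2.68], [-2.91, 2.91]. Speed limits (rad/s): [2.57, 2.57, 3.14, 3.14, 3.14, 3.14].

## Interface

Orientations are given as a unit quaternion [w, x, y, z].
In Python, from rig import manip, imaging gives the robot as it stands.
- The arm moves only by the tool arm_command, never from a script. Its argument "plan" is a list of rows, each a list of 7 numbers: the shift along the tool's x, y, z in m, then the turn, a rotation vector about the tool's x, y, z in rad, then the opening, from 0 (shut) to 1 (fully open). A call has 1 to 5 rows; each row shifts and turns the commanded pose from where the row before left it, along the tool's axes as they then stand; what a row does not reach is not made up. A row lasts 1/10 s, in which the tool goes at most 50 mm and 8.59 degrees, less where a joint would pass 70% of its speed; a pose out of reach is approached as far as the arm can. A call is refused whole if a number of a shift passes 0.05 or a number of a turn 0.15, either way. A call with a gripper value outside its range is refused whole. The fingers move at their own pace and stop on an object; the grip force is fixed at half the most. Time passes only in rows, so rows that do not move let the fingers close. It gives the time, the measured TCP pose, the force, the opening and the grip force at its end, in the units of the state.
- manip.read_state(): the state, without advancing time (a new reading comes with each control period).
- imaging.grab_frame(name): name is "scene" or "side" or "wrist"; returns the picture (480x640x3 uint8, red, green, blue); there is no depth.
- imaging.camera_params(name): a dict with "fx", "fy", "cx", "cy" (pixels), "distortion" ([k1, k2, p1, p2, k3] as OpenCV has them; the pictures are not rectified), "R" (3x3) and "t" (3): a world point X has camera coordinates R X + t. Camera axes: x right, y down, z forward; pixel columns grow to the right and rows downward; lengths in m; the calibration is good to about 2 mm. A picture is of the moment at which its call begins: read the wrist's pose just before it. camera_params takes no time and is no camera call; for the wrist camera it gives the pose at the moment of the call.
- manip.hand_in(): hands the job in; it is judged then, once.
The state is a dict: "t": time; "joint_positions": joint angles; "joint_vel": joint speeds; "joint_torque": joint torques, N m; "tcp_pos": TCP position; "tcp_rot": TCP orientation; "ft_force": force on the tool from outside, world axes, zero at the start; "ft_torque": the same for the moment, N m; "grip_width": finger opening in m; "grasp_force": force on a finger pad.
Only numpy, scipy, OpenCV 4.12 (cv2) and the standard library are available. Lean on these libraries where they do the work, as an engineer would, in place of code of your own. Each camera call takes 0.05 s, during which the arm holds its last target. There are 200 camera calls.

## Working session

There is one attempt and no reset: what is moved stays moved. The work goes in short steps, Python scripts to look and compute and a tool call to move; the robot and the scene stay as the last step left them, time stands still between calls to the robot, and variables do not carry over. Pictures are saved under pics/ and viewed, at most 11 in all, crops included, and the job is handed in when it is done.

Besides the shell and the picture viewer there is one more tool, called after "Call:" by a JSON object that holds its "api" and its "payload". arm_command: Moves the arm, as the interface text tells. Its arguments: {"type":"object","properties":{"plan":{"type":"array","items":{"type":"array","items":{"type":"number"}}}},"required":["plan"]}

```bash
mkdir -p pics; python3 - <<'E'
from rig import manip, imaging
import cv2,numpy as np
for n in("scene","side"):
    im=imaging.grab_frame(n); cv2.imwrite(f"pics/{n}0.png",im[:,:,::-1])
    p=imaging.camera_params(n); R=np.array(p["R"]);print(n,p["fx"],p["cx"],p["cy"],np.round(p["distortion"],3),"C",np.round(-R.T@np.array(p["t"]),3),np.round(R,2).tolist())
s=manip.read_state();print(s)
E
```

```text
scene 512.8035745735099 322.04365940884713 239.54966544631048 [-0.129  0.     0.     0.     0.   ] C [-0.102 -0.924  0.635] [[0.78, -0.62, 0.02], [-0.25, -0.34, -0.9], [0.57, 0.71, -0.43]]
side 441.2778389505708 326.64415318085355 231.79483555016515 [-0.102  0.     0.     0.     0.   ] C [0.827 0.65  0.923] [[-0.95, 0.31, -0.0], [0.24, 0.72, -0.65], [-0.2, -0.62, -0.76]]
{'t': 0.1, 'joint_positions': array([ 1.10041238e+00,  1.24474477e-01,  1.65154831e+00,  4.62390042e-05,
        1.36754675e+00, -8.25862310e-02]), 'joint_vel': array([ 0.00129956,  0.00097203, -0.00460932,  0.00117517, -0.00104446,
        0.00068259]), 'joint_torque': array([ 6.20475894e-04, -4.24930000e+01, -3.66653860e+01, -7.32459102e-05,
        3.94225965e-03, -1.62679862e-05]), 'tcp_pos': array([0.24554678, 0.6012231 , 0.23014716]), 'tcp_rot': array([-2.91598908e-04,  1.92690654e-01,  9.81259056e-01, -9.44717932e-04]), 'ft_force': array([-0.42656728,  0.6135097 ,  0.4682144 ]), 'ft_torque': array([-0.03809739,  0.04257179,  0.02979952]), 'grasp_force': 0.0, 'grip_width': 0.08539818760315931}
```

View pics/scene0.png

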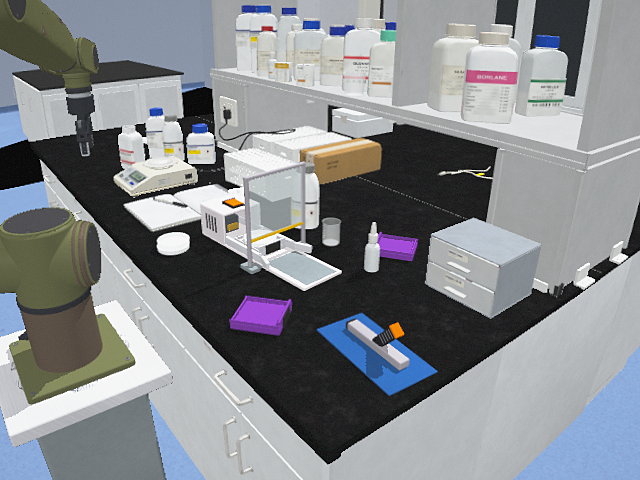

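View pics/side0.png

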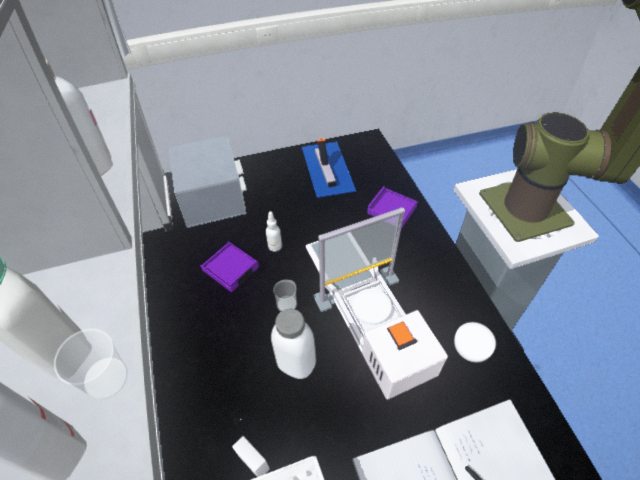

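The scene view shows the pusher on the blue pad at (378,345), nose towards (350,322) and handle leaning to (397,330). The reader is at (225,220), its yellow shield edge at (275,232) and its apron at (305,268). Possible look-alikes for the carriage are the purple trays at (262,315) and (398,247). The true aluminium one is in the channel, at side view (372,305). One close crop will check this.

```bash
cat > h.py <<'E'
import numpy as np,cv2
from rig import manip, imaging
from scipy.spatial.transform import Rotation as Ro
def ray(p,uv):
    K=np.array([[p["fx"],0,p["cx"]],[0,p["fy"],p["cy"]],[0,0,1.]])
    n=cv2.undistortPoints(np.array([[uv]],float),K,np.array(p["distortion"],float))[0,0]
    R=np.array(p["R"]);return -R.T@np.array(p["t"]),R.T@np.array([n[0],n[1],1])
def plane(p,uv,z):
    c,d=ray(p,uv);return c+d*(z-c[2])/d[2]
def proj(p,X):
    K=np.array([[p["fx"],0,p["cx"]],[0,p["fy"],p["cy"]],[0,0,1.]])
    return cv2.projectPoints(np.atleast_2d(X).astype(float),cv2.Rodrigues(np.array(p["R"],float))[0],np.array(p["t"],float),K,np.array(p["distortion"],float))[0][:,0]
def mask(im,lo,hi):
    return cv2.inRange(cv2.cvtColor(im,cv2.COLOR_RGB2HSV),lo,hi)
E
python3 - <<'E'
from h import *
S={n:cv2.imread(f"pics/{n}0.png")[:,:,::-1].copy() for n in("scene","side")}
for n in S:
    p=imaging.camera_params(n)
    m=mask(S[n],(100,120,60),(115,255,255)); m[:100]=0
    if n=="side": m[:,400:]=0
    else: m[:,:300]=0;m[:310]=0;m[:,440:]=0
    c=max(cv2.findContours(m,0,1)[0],key=cv2.contourArea)
    b=cv2.approxPolyDP(cv2.convexHull(c),6,True)[:,0]
    print(n,"pad");[print(q,plane(p,q,.004).round(3)) for q in b]
    y=mask(S[n],(20,150,120),(32,255,255)); 
    ys,xs=np.nonzero(y); k=(ys>200)&(ys<300)&(xs>240)&(xs<400); xs,ys=xs[k],ys[k]
    for i in (xs.argmin(),xs.argmax()): print("yel",xs[i],ys[i],plane(p,(xs[i],ys[i]),.079).round(3))
a=cv2.resize(S["scene"][310:400,315:440],None,fx=3.2,fy=3.2,interpolation=2)
b=cv2.resize(S["side"][130:200,295:365],None,fx=4.1,fy=4.1,interpolation=2)
c=cv2.resize(S["scene"][180:295,190:350],None,fx=2.6,fy=2.6,interpolation=2)
d=cv2.resize(S["side"][200:400,300:450],None,fx=2,fy=2,interpolation=2)
o=np.zeros((600,800,3),np.uint8)
for q,(x,y_) in((a,(0,0)),(b,(420,0)),(c,(0,300)),(d,(420,290))):
    h,w=min(q.shape[0],600-y_),min(q.shape[1],800-x); o[y_:y_+h,x:x+w]=q[:h,:w]
cv2.imwrite("pics/c1.png",o[:,:,::-1])
E
```

```text
scene pad
[316 329] [ 0.452 -0.219  0.004]
[361 312] [ 0.572 -0.229  0.004]
[437 372] [ 0.547 -0.471  0.004]
[388 395] [ 0.43  -0.458  0.004]
yel 251 241 [0.489 0.097 0.079]
yel 302 222 [0.665 0.118 0.079]
side pad
[337 141] [ 0.428 -0.459  0.004]
[356 190] [ 0.45  -0.221  0.004]
[317 197] [ 0.569 -0.229  0.004]
[302 146] [ 0.546 -0.47   0.004]
yel 325 284 [0.656 0.116 0.079]
yel 391 259 [0.484 0.097 0.079]
```

View pics/c1.png

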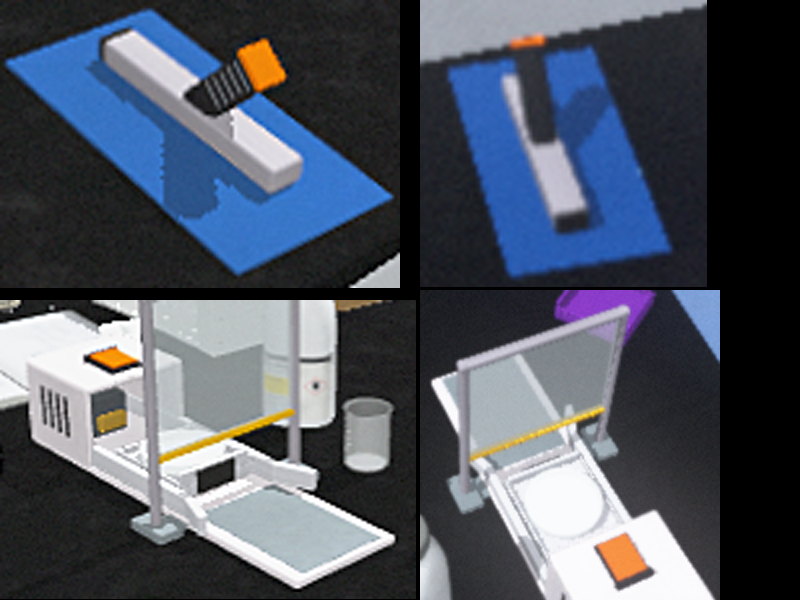

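The crop confirms the pusher, its black nose towards the reader and its handle leaning away. The aluminium carriage with its black pad is in the channel behind the shield, at scene (265,235). The purple trays are the decoys.

```bash
python3 - <<'E'
from h import *
p=imaging.camera_params("scene");q=imaging.camera_params("side")
A=lambda x,y:(315+x/3.2,310+y/3.2)
B=lambda x,y:(295+(x-420)/4.1,130+y/4.1)
C=lambda x,y:(190+x/2.6,180+(y-300)/2.6)
D=lambda x,y:(300+(x-420)/2,200+(y-290)/2)
for n,x in dict(noseL=(103,38),noseR=(133,30),tailR=(301,158),tailL=(266,187)).items(): print(n,plane(p,A(*x),.022).round(4))
for n,x in dict(noseR=(555,215),noseL=(586,208),tail=(503,78)).items(): print("side",n,plane(q,B(*x),.022).round(4))
for n,x in dict(apL=(297,587),apR=(395,538)).items(): print(n,plane(p,C(*x),.010).round(4))
print("side apR",plane(q,D(433,382),.010).round(4))
print("padface top",[plane(p,C(*x),.042).round(4) for x in((193,470),(235,452))])
print("carr near edge side top",[plane(q,D(*x),.042).round(4) for x in((508,478),(578,453))])
E
```

```text
noseL [ 0.5045 -0.2588  0.022 ]
noseR [ 0.5265 -0.2638  0.022 ]
tailR [ 0.5155 -0.4256  0.022 ]
tailL [ 0.4798 -0.4315  0.022 ]
side noseR [ 0.5255 -0.2595  0.022 ]
side noseL [ 0.5018 -0.2595  0.022 ]
side tail [ 0.5153 -0.4202  0.022 ]
apL [ 0.5213 -0.0851  0.01  ]
apR [ 0.6528 -0.068   0.01  ]
side apR [ 0.6518 -0.0575  0.01  ]
padface top [array([0.5424, 0.1207, 0.042 ]), array([0.601, 0.131, 0.042])]
carr near edge side top [array([0.6152, 0.1327, 0.042 ]), array([0.5237, 0.1259, 0.042 ])]
```

Call:
{"api": "arm_command", "payload": {"plan": [[0,0,-0.02,0,0,0.1427,1],[0,0,-0.02,0,0,0.1427,1],[0,0,-0.02,0,0,0.1427,1],[0,0,-0.02,0,0,0.1427,1],[0,0,-0.02,0,0,0.1427,1]]}}

```text
t: 0.6
tcp_pos: [0.2457, 0.6015, 0.3314]
tcp_rot: [0.0, 0.526, 0.851, -0.001]
ft_force: [-0.1, 0.5, 0.4]
grip_width: 0.0855
grasp_force: 0.0
```

Call:
{"api": "arm_command", "payload": {"plan": [[0,0,-0.02,0,0,0.1427,1],[0,0,-0.02,0,0,0.1427,1],[0,0,-0.02,0,0,0.1427,1],[0,0,-0.02,0,0,0.1427,1],[-0.02,0.007,0,0,0,0,1]]}}

```text
t: 1.1
tcp_pos: [0.2506, 0.5826, 0.4141]
tcp_rot: [-0.001, 0.742, 0.67, 0.002]
ft_force: [0.3, -0.8, 0.1]
grip_width: 0.0854
grasp_force: 0.0
```

Call:
{"api": "arm_command", "payload": {"plan": [[-0.04,0.014,0,0,0,0,1],[-0.04,0.014,0,0,0,0,1],[-0.04,0.014,0,0,0,0,1],[-0.04,0.014,0,0,0,0,1],[-0.04,0.014,0,0,0,0,1]]}}

```text
t: 1.6
tcp_pos: [0.3001, 0.3733, 0.4107]
tcp_rot: [0.0, 0.742, 0.671, -0.0]
ft_force: [0.6, -1.1, 0.1]
grip_width: 0.0854
grasp_force: 0.0
```

Call:
{"api": "arm_command", "payload": {"plan": [[-0.04,0.014,0,0,0,0,1],[-0.04,0.014,0,0,0,0,1],[-0.04,0.014,0,0,0,0,1],[-0.04,0.014,0,0,0,0,1],[-0.04,0.014,0,0,0,0,1]]}}

```text
t: 2.1
tcp_pos: [0.3494, 0.1674, 0.4109]
tcp_rot: [0.0, 0.742, 0.671, -0.0]
ft_force: [0.3, 0.2, 0.1]
grip_width: 0.0852
grasp_force: 0.0
```

Call:
{"api": "arm_command", "payload": {"plan": [[-0.04,0.02,0,0,0,0,1],[-0.04,0.02,0,0,0,0,1],[-0.04,0.03,0,0,0,0,1],[-0.04,0.03,0,0,0,0,1],[-0.04,0.03,0,0,0,0,1]]}}

```text
t: 2.6
tcp_pos: [0.4591, -0.0452, 0.4111]
tcp_rot: [0.0, 0.742, 0.67, 0.0]
ft_force: [0.8, 0.8, 0.4]
grip_width: 0.0852
grasp_force: 0.0
```

```bash
python3 - <<'E'
from h import *
p=imaging.camera_params("wrist");im=imaging.grab_frame("wrist");cv2.imwrite("pics/w1.png",im[:,:,::-1])
import pickle;pickle.dump(p,open("w1.pkl","wb"))
R=np.array(p["R"]);print(p["fx"],-R.T@np.array(p["t"]),R.round(2),manip.read_state()["tcp_pos"])
E
```

```text
421.1228269749528 [0.4670282  0.02811368 0.5525548 ] [[ 0.99 -0.1   0.  ]
 [-0.1  -0.95  0.29]
 [-0.03 -0.29 -0.96]] [ 0.46146649 -0.0504874   0.40925754]
```

View pics/w1.png

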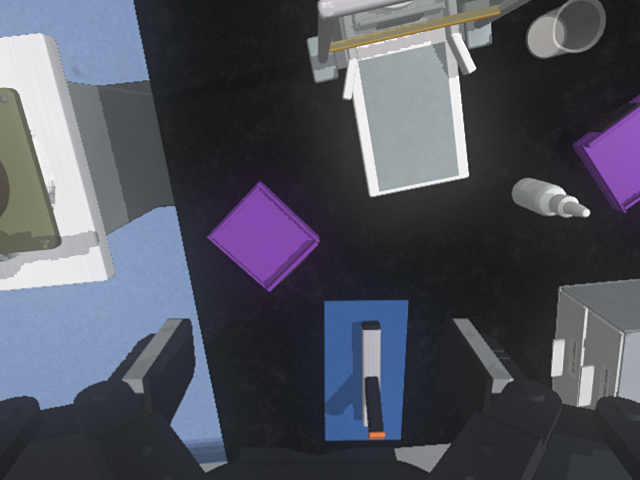

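The wrist view shows the pad at (366,370), the bar nose at (371,323) and the apron corners at (371,195) and (468,177). The yellow edge runs (331,48)–(499,11), and the carriage is just beyond it.

```bash
python3 - <<'E'
from h import *
import pickle;p=pickle.load(open("w1.pkl","rb"))
def pr(n,uv,z): print(n,plane(p,uv,z).round(4))
for n,uv,z in [("apL",(371,196),.01),("apR",(468.5,177),.01),("flL",(359,100),.01),("yL",(331,48),.0795),("yR",(499,11),.0795),("noseL",(363,329),.022),("noseR",(380,329),.022),("noseLb",(363,322),.022),("noseRb",(380,322),.022),("tailL",(363.5,426),.022),("flareL",(347,98),.032),("flareR",(474,70),.032)]: pr(n,uv,z)
im=cv2.imread("pics/w1.png")[:,:,::-1]
m=mask(im,(100,120,60),(115,255,255));m[:290]=0;m[:,:300]=0;m[:,420:]=0
c=max(cv2.findContours(m,0,1)[0],key=cv2.contourArea)
for q in cv2.approxPolyDP(cv2.convexHull(c),5,True)[:,0]: pr("pad",q,.004)
E
```

```text
apL [ 0.5269 -0.0745  0.01  ]
apR [ 0.6528 -0.0627  0.01  ]
flL [0.52   0.0448 0.01  ]
yL [0.4883 0.0959 0.0795]
yR [0.6591 0.1124 0.0795]
noseL [ 0.5022 -0.2584  0.022 ]
noseR [ 0.5258 -0.2609  0.022 ]
noseLb [ 0.5029 -0.2476  0.022 ]
noseRb [ 0.5265 -0.25    0.022 ]
tailL [ 0.4914 -0.4208  0.022 ]
flareL [0.5041 0.0477 0.032 ]
flareR [0.6513 0.063  0.032 ]
pad [ 0.5685 -0.229   0.004 ]
pad [ 0.5478 -0.4664  0.004 ]
pad [ 0.4299 -0.4562  0.004 ]
pad [ 0.4501 -0.2184  0.004 ]
```

Call:
{"api": "arm_command", "payload": {"plan": [[-0.039,0.0077,0.011,0,0,0,1],[-0.039,0.0077,0.011,0,0,0,1],[-0.039,0.0077,0.011,0,0,0,1],[-0.039,0.0077,0.011,0,0,0,1],[-0.039,0.0077,0.011,0,0,0,1]]}}

```text
t: 3.15
tcp_pos: [0.477, -0.2425, 0.3554]
tcp_rot: [-0.0, 0.742, 0.67, -0.0]
ft_force: [0.5, 0.1, -0.1]
grip_width: 0.0857
grasp_force: 0.0
```

Call:
{"api": "arm_command", "payload": {"plan": [[-0.039,0.0077,0.011,0,0,0,1],[-0.039,0.0077,0.011,0,0,0,1],[-0.039,0.0077,0.011,0,0,0,1],[-0.039,0.0077,0.011,0,0,0,1],[-0.039,0.0077,0.011,0,0,-0.015,1]]}}

```text
t: 3.65
tcp_pos: [0.4957, -0.4403, 0.3001]
tcp_rot: [-0.001, 0.737, 0.676, 0.0]
ft_force: [-0.2, 0.3, 0.5]
grip_width: 0.0853
grasp_force: 0.0
```

Call:
{"api": "arm_command", "payload": {"plan": [[0,0,0,0,0.14,0,1],[0,0,0,0,0.14,0,1],[0,0,0,0,0.14,0,1],[0,0,0,0,0.14,0,1],[0,0,0,0,0.14,0,1]]}}

```text
t: 4.15
tcp_pos: [0.4958, -0.4394, 0.3016]
tcp_rot: [-0.233, 0.692, 0.634, 0.255]
ft_force: [-0.2, -0.2, 0.8]
grip_width: 0.086
grasp_force: 0.0
```

Call:
{"api": "arm_command", "payload": {"plan": [[0,0,0,0,0,0,1],[0,0,0,0,0,0,1]]}}

```text
t: 4.35
tcp_pos: [0.4957, -0.439, 0.2997]
tcp_rot: [-0.232, 0.693, 0.635, 0.252]
ft_force: [1.0, 0.6, -0.1]
grip_width: 0.0855
grasp_force: 0.0
```

```bash
cat >> h.py <<'E'
def st():
    s=manip.read_state();w,x,y,z=s["tcp_rot"];return s,Ro.from_quat([x,y,z,w]).as_matrix()
def go(T):
    s,R=st();d=np.array(T)-s["tcp_pos"];print("delta tool",(R.T@d).round(4),"world",d.round(4),"t",s["t"])
E
python3 - <<'E'
from h import *
s,R=st();print(R.round(3),s["joint_positions"].round(2));go((.4985,-.441,.128))
p=imaging.camera_params("wrist");im=imaging.grab_frame("wrist");cv2.imwrite("pics/w2.png",im[:,:,::-1])
import pickle;pickle.dump(p,open("w2.pkl","wb"))
h=np.array([.5036,-.380,.056]);d=np.array([.087,.996,0])
print(proj(p,[h,h+d*.124+[0,0,-.034],[.502,-.397,.077]]).round(0))
E
```

```text
[[ 0.067  0.996  0.055]
 [ 0.762 -0.087  0.642]
 [ 0.644 -0.002 -0.765]] [-0.98  0.41  1.31  0.45  1.97 -0.83]
delta tool [-0.1119  0.0033  0.1302] world [ 0.0028 -0.002  -0.1717] t 4.35
[[320. 320.]
 [320. 220.]
 [320. 333.]]
```

View pics/w2.png

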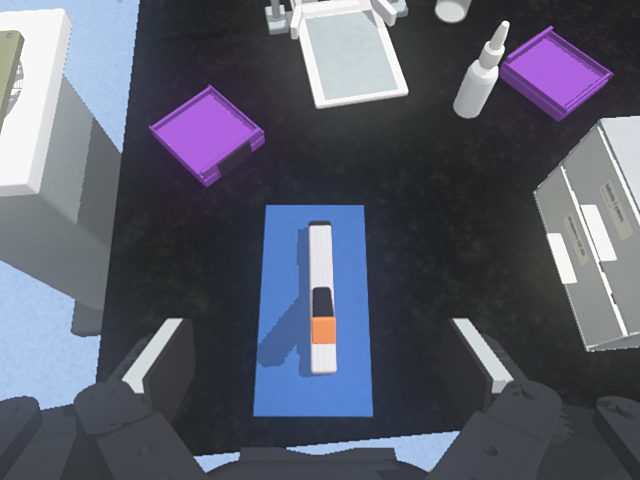

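The orange handle end is at (323,330), within 3 px of the prediction, so I go in.

Call:
{"api": "arm_command", "payload": {"plan": [[-0.0224,0.001,0.026,0,0,0,1],[-0.0224,0.001,0.026,0,0,0,1],[-0.0224,0.001,0.026,0,0,0,1],[-0.0224,0.001,0.026,0,0,0,1],[-0.0224,0.001,0.026,0,0,0,1]]}}

```text
t: 4.9
tcp_pos: [0.5017, -0.4407, 0.1308]
tcp_rot: [-0.23, 0.692, 0.637, 0.252]
ft_force: [0.3, -0.1, -0.2]
grip_width: 0.0856
grasp_force: 0.0
```

Call:
{"api": "arm_command", "payload": {"plan": [[0,0,0.025,0,0,0,1],[0,0,0.025,0,0,0,1],[0,0,0.025,0,0,0,1],[0,0,0.02,0,0,0,1],[0,0,0,0,0,0,1]]}}

```text
t: 5.4
tcp_pos: [0.5058, -0.3771, 0.0564]
tcp_rot: [-0.233, 0.691, 0.636, 0.252]
ft_force: [0.0, 0.1, -0.2]
grip_width: 0.0854
grasp_force: 0.0
```

```bash
python3 - <<'E'
from h import *
s,R=st();print(s["tcp_pos"].round(4));go((.507,-.368,.0414))
p=imaging.camera_params("wrist");im=imaging.grab_frame("wrist");cv2.imwrite("pics/w3.png",im[:,:,::-1])
E
```

```text
[ 0.5058 -0.3771  0.0564]
delta tool [-0.0027  0.0004  0.0174] world [ 0.0012  0.0091 -0.015 ] t 5.4
```

View pics/w3.png

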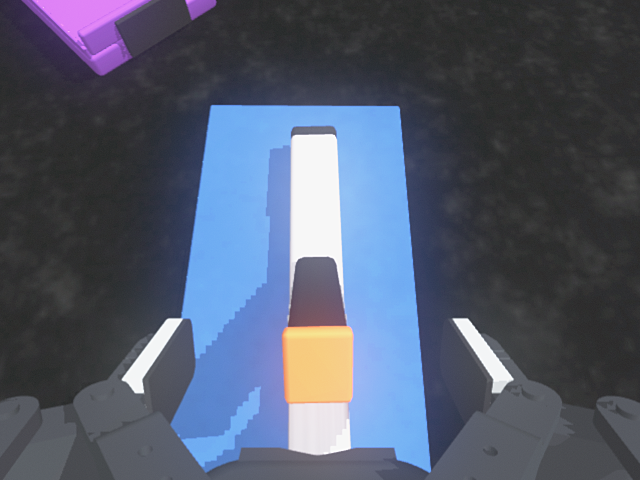

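The handle end (318,365) is midway between the fingers, so I advance and close.

Call:
{"api": "arm_command", "payload": {"plan": [[-0.003,0,0.0175,0,0,0,1],[0,0,0,0,0,0,1],[0,0,0,0,0,0,0.3],[0,0,0,0,0,0,0],[0,0,0,0,0,0,0]]}}

```text
t: 5.95
tcp_pos: [0.5069, -0.372, 0.0423]
tcp_rot: [-0.231, 0.692, 0.635, 0.253]
ft_force: [0.6, -0.0, 0.5]
grip_width: 0.0438
grasp_force: 0.0
```

Call:
{"api": "arm_command", "payload": {"plan": [[0,0,0,0,0,0,0],[0,0,0,0,0,0,0],[0,0,0,0,0,0,0],[0,0,0,0,0,0,0],[0,0,0,0,0,0,0]]}}

```text
t: 6.45
tcp_pos: [0.5067, -0.3717, 0.0421]
tcp_rot: [-0.232, 0.692, 0.635, 0.253]
ft_force: [-0.9, -1.3, 1.2]
grip_width: 0.0192
grasp_force: 80.5
```

Call:
{"api": "arm_command", "payload": {"plan": [[0.0064,0,-0.0077,0,0,0,0],[0.0129,0,-0.0153,0,0,0,0],[0.0129,0,-0.0153,0,0,0,0],[0.0,0,0,0.058,0,-0.069,0],[0,0,0,0.058,0,-0.069,0]]}}

```text
t: 6.95
tcp_pos: [0.5073, -0.3726, 0.0952]
tcp_rot: [-0.252, 0.631, 0.696, 0.23]
ft_force: [0.2, 0.2, -4.0]
grip_width: 0.0193
grasp_force: 80.2
```

```bash
cat >> h.py <<'E'
O=np.array([.574,.0995,0]);a=np.radians(5.4);XR=np.array([-np.sin(a),np.cos(a),0]);YR=np.array([-np.cos(a),-np.sin(a),0])
def rd(rx,ry,z): return O+rx*XR+ry*YR+[0,0,z]
def where(P): P=np.array(P)-O;return np.round([P@XR,P@YR,P[2]],4)
E
python3 - <<'E'
from h import *
import pickle
s,R=st();print(s["tcp_pos"].round(4),R.round(3),where(s["tcp_pos"]))
zz=R[:,2];print("heading err deg",np.degrees(np.arctan2(zz@YR,zz@XR)),"tilt",np.degrees(np.arccos(-zz[2])))
go(rd(-.27,0,.085));go(rd(-.14,0,.075))
q=pickle.load(open("w1.pkl","rb"));print("dropper",plane(q,(524,190),0.01))
p=imaging.camera_params("wrist");im=imaging.grab_frame("wrist");cv2.imwrite("pics/w4.png",im[:,:,::-1])
pickle.dump(p,open("w4.pkl","wb"))
# nose: dark/bright boundary in the bar's column
g=im[:,:,:].mean(2)
for u in (300,316,332): print(u,[int(v) for v in g[90:180:4,u]])
E
```

```text
[ 0.5073 -0.3726  0.0952] [[-0.076  0.995 -0.06 ]
 [ 0.764  0.097  0.638]
 [ 0.641  0.003 -0.767]] [-0.4638  0.1108  0.0952]
heading err deg -0.0661707201973836 tilt 39.877932467753936
delta tool [0.1417 0.1112 0.1321] world [ 0.0921  0.2033 -0.0102] t 6.95
delta tool [0.2351 0.1115 0.2232] world [ 0.0798  0.3328 -0.0202] t 6.95
dropper [ 0.72414021 -0.08685131  0.01      ]
300 [60, 65, 77, 79, 79, 81, 82, 102, 105, 251, 247, 247, 247, 247, 247, 247, 247, 247, 247, 247, 247, 247, 247]
316 [65, 67, 70, 77, 79, 87, 91, 106, 110, 251, 247, 247, 247, 247, 247, 247, 247, 247, 247, 247, 247, 247, 247]
332 [62, 66, 67, 70, 75, 80, 83, 106, 108, 253, 247, 247, 247, 247, 247, 247, 247, 247, 247, 247, 247, 247, 247]
```

View pics/w4.png

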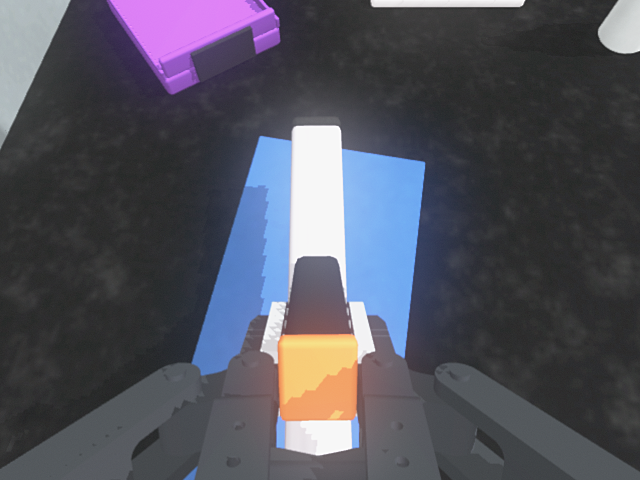

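The pusher hangs level with its nose top at (317,120). I carry it over the apron.

Call:
{"api": "arm_command", "payload": {"plan": [[0.0135,0.007,0.0121,0,0,0,0],[0.027,0.0139,0.0241,0,0,0,0],[0.027,0.0139,0.0241,0,0,0,0],[0.027,0.0139,0.0241,0,0,0,0],[0.027,0.0139,0.0241,0,0,0,0]]}}

```text
t: 7.5
tcp_pos: [0.554, -0.2011, 0.0879]
tcp_rot: [-0.253, 0.633, 0.694, 0.231]
ft_force: [0.6, -0.6, -4.1]
grip_width: 0.0192
grasp_force: 80.4
```

Call:
{"api": "arm_command", "payload": {"plan": [[0.027,0.0139,0.0241,0,0,0,0],[0.027,0.0139,0.0241,0,0,0,0],[0.02,0.0139,0.02,0,0,0,0],[0.013,0.007,0.012,0,0,0,0],[0,0,0,0,0,0,0]]}}

```text
t: 8.0
tcp_pos: [0.5908, -0.0784, 0.0822]
tcp_rot: [-0.254, 0.631, 0.695, 0.231]
ft_force: [-0.5, 0.6, -2.9]
grip_width: 0.0194
grasp_force: 80.2
```

```bash
python3 - <<'E'
from h import *
import pickle
p=pickle.load(open("w4.pkl","rb"))
T=np.array([.5073,-.3726,.0952]);n=plane(p,(317,118),T[2]-.02)-T
print("nose rel TCP along/lat",n@XR,n@YR)
s,R=st();print(where(s["tcp_pos"]),R[:,2].round(3));go(rd(-.175,0,.050))
for c in("wrist","scene"):
    q=imaging.camera_params(c);im=imaging.grab_frame(c);cv2.imwrite(f"pics/{c}5.png",im[:,:,::-1]);pickle.dump(q,open(c+"5.pkl","wb"))
a=cv2.imread("pics/wrist5.png");b=cv2.imread("pics/scene5.png")[180:300,190:350]
o=np.zeros((600,800,3),np.uint8);o[:360,:480]=cv2.resize(a,(480,360));o[360:,:320]=cv2.resize(b,(320,240));o[:300,480:]=cv2.resize(a[0:200,220:430],(320,300));cv2.imwrite("pics/c5.png",o)
E
```

```text
nose rel TCP along/lat 0.11223170329633883 -0.00021460633345876787
[-0.1787 -0.      0.0822] [-0.062  0.642 -0.764]
delta tool [-0.0179  0.      0.027 ] world [-0.0004  0.0037 -0.0322] t 8.0
```

View pics/c5.png

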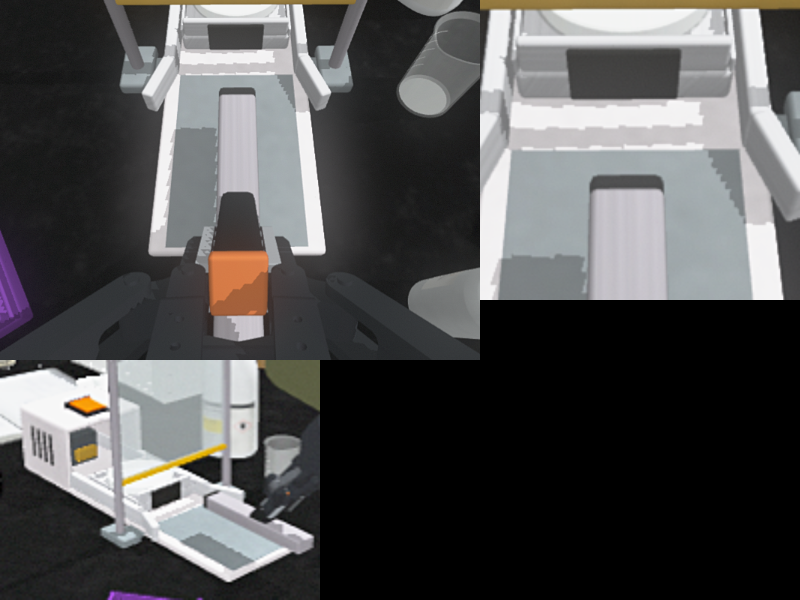

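The nose (316,118) is lined up with the black rubber pad (314,50), and the bar runs straight along the channel. I lower it onto the apron.

Call:
{"api": "arm_command", "payload": {"plan": [[-0.0096,0,0.0115,0,0,0,0],[-0.0064,0,0.0077,0,0,0,0],[-0.0035,0,0.0042,0,0,0,0],[0,0,0,0,0,0,0]]}}

```text
t: 8.5
tcp_pos: [0.59, -0.0811, 0.0494]
tcp_rot: [-0.255, 0.633, 0.694, 0.231]
ft_force: [0.5, 0.1, -3.1]
grip_width: 0.0193
grasp_force: 80.4
```

```bash
python3 - <<'E'
from h import *
import pickle
p=pickle.load(open("wrist5.pkl","rb"))
for z in(.012,.018): print([where(plane(p,u,z)) for u in((277.7,65),(351,65))])
print("car top edge",[where(plane(p,u,.042)) for u in((245,26),(385,26))])
s,R=st();print(where(s["tcp_pos"]),s["ft_force"].round(1))
E
```

```text
[array([0.024 , 0.0282, 0.012 ]), array([ 0.0241, -0.0243,  0.012 ])]
[array([0.0177, 0.0275, 0.018 ]), array([ 0.0178, -0.0236,  0.018 ])]
car top edge [array([0.0262, 0.0471, 0.042 ]), array([ 0.0264, -0.0443,  0.042 ])]
[-0.1813  0.0011  0.0494] [ 0.5  0.1 -3.1]
```

Call:
{"api": "arm_command", "payload": {"plan": [[-0.0003,0,0.0004,0,0,0,0],[-0.0003,0,0.0004,0,0,0,0],[-0.0003,0,0.0004,0,0,0,0],[0,0,0,0,0,0,0]]}}

```text
t: 8.9
tcp_pos: [0.5913, -0.081, 0.0501]
tcp_rot: [-0.253, 0.632, 0.695, 0.231]
ft_force: [0.0, 0.3, -2.8]
grip_width: 0.0193
grasp_force: 80.4
```

Call:
{"api": "arm_command", "payload": {"plan": [[-0.0003,0,0.0004,0,0,0,0],[-0.0003,0,0.0004,0,0,0,0],[0,0,0,0,0,0,0]]}}

```text
t: 9.2
tcp_pos: [0.5911, -0.0808, 0.0488]
tcp_rot: [-0.254, 0.632, 0.695, 0.231]
ft_force: [-0.4, 1.1, -2.5]
grip_width: 0.0192
grasp_force: 80.4
```

Call:
{"api": "arm_command", "payload": {"plan": [[-0.0003,0,0.0004,0,0,0,0],[-0.0003,0,0.0004,0,0,0,0],[0,0,0,0,0,0,0]]}}

```text
t: 9.5
tcp_pos: [0.5912, -0.0808, 0.0481]
tcp_rot: [-0.254, 0.632, 0.695, 0.231]
ft_force: [-0.4, -0.2, -1.6]
grip_width: 0.0193
grasp_force: 80.6
```

Call:
{"api": "arm_command", "payload": {"plan": [[-0.0003,0,0.0004,0,0,0,0],[-0.0003,0,0.0004,0,0,0,0],[0,0,0,0,0,0,0]]}}

```text
t: 9.8
tcp_pos: [0.5912, -0.0808, 0.048]
tcp_rot: [-0.254, 0.632, 0.695, 0.231]
ft_force: [-3.0, -0.7, 4.8]
grip_width: 0.0191
grasp_force: 81.1
```

Call:
{"api": "arm_command", "payload": {"plan": [[0.0004,0,-0.0005,0,0,0,0],[0.0077,0,0.0064,0,0,0,0],[0.0115,0,0.0096,0,0,0,0],[0.0115,0,0.0096,0,0,0,0],[0,0,0,0,0,0,0]]}}

```text
t: 10.3
tcp_pos: [0.587, -0.038, 0.0481]
tcp_rot: [-0.254, 0.631, 0.695, 0.231]
ft_force: [0.0, 4.4, 2.9]
grip_width: 0.0192
grasp_force: 78.7
```

Call:
{"api": "arm_command", "payload": {"plan": [[0.0077,0,0.0064,0,0,0,0],[0.0077,0,0.0064,0,0,0,0],[0.0077,0,0.0064,0,0,0,0],[0,0,0,0,0,0,0]]}}

```text
t: 10.7
tcp_pos: [0.5843, -0.0092, 0.0481]
tcp_rot: [-0.254, 0.632, 0.695, 0.231]
ft_force: [0.7, 2.9, 3.6]
grip_width: 0.0195
grasp_force: 78.7
```

```bash
python3 - <<'E'
from h import *
s,R=st();print(where(s["tcp_pos"]),s["ft_force"].round(1),s["t"]);z=R[:,2];print(np.degrees(np.arctan2(z@YR,z@XR)))
im=imaging.grab_frame("wrist");cv2.imwrite("pics/w6.png",im[:,:,::-1])
im=im[:240,160:480];cv2.imwrite("pics/w6c.png",cv2.resize(im,(640,480))[:,:,::-1])
E
```

```text
[-0.1091  0.      0.0481] [0.7 2.9 3.6] 10.7
0.03409284798106116
```

View pics/w6c.png

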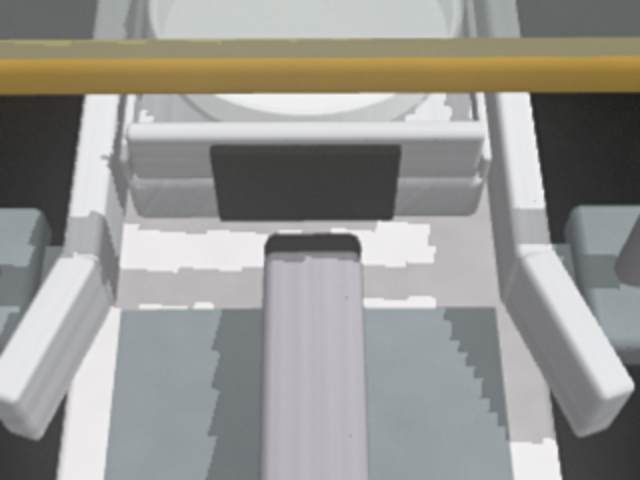

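Call:
{"api": "arm_command", "payload": {"plan": [[0.0038,0,0.0032,0,0,0,0],[0.0038,0,0.0032,0,0,0,0],[0.0023,0,0.0019,0,0,0,0],[0,0,0,0,0,0,0]]}}

```text
t: 11.15
tcp_pos: [0.5834, 0.0021, 0.048]
tcp_rot: [-0.253, 0.632, 0.695, 0.231]
ft_force: [0.6, -1.2, 3.9]
grip_width: 0.0196
grasp_force: 79.0
```

Call:
{"api": "arm_command", "payload": {"plan": [[0.0015,0,0.0013,0,0,0,0],[0.0015,0,0.0013,0,0,0,0],[0.0015,0,0.0013,0,0,0,0],[0.0015,0,0.0013,0,0,0,0],[0,0,0,0,0,0,0]]}}

```text
t: 11.65
tcp_pos: [0.583, 0.0091, 0.048]
tcp_rot: [-0.253, 0.632, 0.695, 0.231]
ft_force: [-0.1, -6.2, 5.9]
grip_width: 0.0195
grasp_force: 79.4
```

Call:
{"api": "arm_command", "payload": {"plan": [[0.0015,0,0.0013,0,0,0,0],[0.0015,0,0.0013,0,0,0,0],[0.0015,0,0.0013,0,0,0,0],[0.0015,0,0.0013,0,0,0,0],[0,0,0,0,0,0,0]]}}

```text
t: 12.15
tcp_pos: [0.5824, 0.017, 0.0481]
tcp_rot: [-0.253, 0.633, 0.695, 0.231]
ft_force: [0.5, -5.0, 5.0]
grip_width: 0.0195
grasp_force: 79.5
```

Call:
{"api": "arm_command", "payload": {"plan": [[0.0015,0,0.0013,0,0,0,0],[0.0015,0,0.0013,0,0,0,0],[0.0015,0,0.0013,0,0,0,0],[0.0015,0,0.0013,0,0,0,0],[0,0,0,0,0,0,0]]}}

```text
t: 12.65
tcp_pos: [0.5818, 0.0248, 0.048]
tcp_rot: [-0.253, 0.633, 0.695, 0.231]
ft_force: [1.3, -4.6, 5.6]
grip_width: 0.0195
grasp_force: 79.5
```

Call:
{"api": "arm_command", "payload": {"plan": [[0.0015,0,0.0013,0,0,0,0],[0.0015,0,0.0013,0,0,0,0],[0.0015,0,0.0013,0,0,0,0],[0.0015,0,0.0013,0,0,0,0],[0,0,0,0,0,0,0]]}}

```text
t: 13.15
tcp_pos: [0.5811, 0.0327, 0.048]
tcp_rot: [-0.253, 0.633, 0.695, 0.231]
ft_force: [-0.2, -6.4, 5.5]
grip_width: 0.0189
grasp_force: 79.6
```

Call:
{"api": "arm_command", "payload": {"plan": [[0.0015,0,0.0013,0,0,0,0],[0.0015,0,0.0013,0,0,0,0],[0.0015,0,0.0013,0,0,0,0],[0.0015,0,0.0013,0,0,0,0],[0,0,0,0,0,0,0]]}}

```text
t: 13.65
tcp_pos: [0.5805, 0.0405, 0.048]
tcp_rot: [-0.252, 0.633, 0.695, 0.231]
ft_force: [1.1, -5.6, 7.3]
grip_width: 0.0195
grasp_force: 79.6
```

```bash
cat > flag.py <<'E'
from h import *
import sys
def orange(im,n):
    m=mask(im,(4,150,120),(17,255,255));x0,x1,y0,y1=(190,260,150,225) if n=="scene" else (375,430,270,360)
    ys,xs=np.nonzero(m[y0:y1,x0:x1]);return (len(xs),xs.min()+x0,xs.max()+x0,ys.min()+y0,ys.max()+y0) if len(xs) else 0
for n in("scene","side"):
    if len(sys.argv)>1: print("base",n,orange(cv2.imread(f"pics/{n}0.png")[:,:,::-1].copy(),n))
    print(n,orange(imaging.grab_frame(n),n))
s,R=st();z=R[:,2];print(where(s["tcp_pos"]),"nose",(where(s["tcp_pos"])[0]+.1122).round(4),"head",np.degrees(np.arctan2(z@YR,z@XR)).round(2),s["ft_force"].round(1),s["t"])
E
python3 flag.py b
```

```text
base scene (38, np.int64(225), np.int64(242), np.int64(198), np.int64(205))
scene (30, np.int64(225), np.int64(242), np.int64(198), np.int64(206))
base side (308, np.int64(389), np.int64(412), np.int64(322), np.int64(344))
side (307, np.int64(389), np.int64(412), np.int64(322), np.int64(344))
[-0.0593 -0.0009  0.048 ] nose 0.0529 head -0.19 [ 0.9 -6.1  6.4] 13.75
```

Call:
{"api": "arm_command", "payload": {"plan": [[0.0018,0,0.001,0,0,0,0],[0.0015,0,0.0013,0,0,0,0],[0.0015,0,0.0013,0,0,0,0],[0.0015,0,0.0013,0,0,0,0],[0,0,0,0,0,0,0]]}}

```text
t: 14.25
tcp_pos: [0.5795, 0.0486, 0.048]
tcp_rot: [-0.253, 0.633, 0.695, 0.231]
ft_force: [1.1, -5.8, 5.2]
grip_width: 0.0195
grasp_force: 79.4
```

Call:
{"api": "arm_command", "payload": {"plan": [[0.0015,0,0.0013,0,0,0,0],[0.0015,0,0.0013,0,0,0,0],[0.0015,0,0.0013,0,0,0,0],[0.0015,0,0.0013,0,0,0,0],[0,0,0,0,0,0,0]]}}

```text
t: 14.75
tcp_pos: [0.5789, 0.0565, 0.048]
tcp_rot: [-0.253, 0.633, 0.695, 0.231]
ft_force: [0.8, -6.3, 6.3]
grip_width: 0.0192
grasp_force: 79.5
```

Call:
{"api": "arm_command", "payload": {"plan": [[0.0015,0,0.0013,0,0,0,0],[0.0015,0,0.0013,0,0,0,0],[0.0015,0,0.0013,0,0,0,0],[0.0015,0,0.0013,0,0,0,0],[0,0,0,0,0,0,0]]}}

```text
t: 15.25
tcp_pos: [0.5782, 0.0644, 0.048]
tcp_rot: [-0.253, 0.633, 0.695, 0.231]
ft_force: [1.7, -5.9, 5.9]
grip_width: 0.0193
grasp_force: 79.5
```

```bash
python3 flag.py
```

```text
scene (31, np.int64(225), np.int64(242), np.int64(198), np.int64(206))
side (309, np.int64(389), np.int64(412), np.int64(322), np.int64(344))
[-0.0354 -0.0009  0.048 ] nose 0.0768 head -0.18 [ 0.8 -6.4  5.2] 15.35
```

Now smaller taps, 1 mm per row, checking the flag each time.

Call:
{"api": "arm_command", "payload": {"plan": [[0.0008,0,0.0006,0,0,0,0],[0.0008,0,0.0006,0,0,0,0],[0.0008,0,0.0006,0,0,0,0],[0.0008,0,0.0006,0,0,0,0],[0,0,0,0,0,0,0]]}}

```text
t: 15.85
tcp_pos: [0.5777, 0.0682, 0.048]
tcp_rot: [-0.252, 0.633, 0.695, 0.231]
ft_force: [1.6, -6.6, 5.9]
grip_width: 0.0191
grasp_force: 79.5
```

Call:
{"api": "arm_command", "payload": {"plan": [[0.0008,0,0.0006,0,0,0,0],[0.0008,0,0.0006,0,0,0,0],[0.0008,0,0.0006,0,0,0,0],[0.0008,0,0.0006,0,0,0,0],[0,0,0,0,0,0,0]]}}

```text
t: 16.35
tcp_pos: [0.5772, 0.0723, 0.048]
tcp_rot: [-0.253, 0.633, 0.695, 0.231]
ft_force: [1.4, -5.5, 5.0]
grip_width: 0.0195
grasp_force: 79.4
```

```bash
python3 flag.py
```

```text
scene (31, np.int64(225), np.int64(242), np.int64(198), np.int64(206))
side (308, np.int64(389), np.int64(412), np.int64(322), np.int64(344))
[-0.0274 -0.0007  0.048 ] nose 0.0848 head -0.16 [ 1.5 -5.5  4.4] 16.45
```

Call:
{"api": "arm_command", "payload": {"plan": [[0.0008,0,0.0006,0,0,0,0],[0.0008,0,0.0006,0,0,0,0],[0.0008,0,0.0006,0,0,0,0],[0.0008,0,0.0006,0,0,0,0],[0,0,0,0,0,0,0]]}}

```text
t: 16.95
tcp_pos: [0.5767, 0.0761, 0.048]
tcp_rot: [-0.253, 0.633, 0.695, 0.231]
ft_force: [1.2, -7.2, 3.8]
grip_width: 0.0194
grasp_force: 79.4
```

```bash
python3 flag.py
```

```text
scene (20, np.int64(224), np.int64(236), np.int64(198), np.int64(201))
side (339, np.int64(391), np.int64(412), np.int64(320), np.int64(344))
[-0.0235 -0.0006  0.048 ] nose 0.0887 head -0.15 [ 0.9 -6.3  3.2] 17.05
```

Call:
{"api": "arm_command", "payload": {"plan": [[0.0004,0,0.0003,0,0,0,0],[0.0004,0,0.0003,0,0,0,0],[0.0004,0,0.0003,0,0,0,0],[0.0004,0,0.0003,0,0,0,0],[0,0,0,0,0,0,0]]}}

```text
t: 17.55
tcp_pos: [0.5765, 0.0781, 0.048]
tcp_rot: [-0.253, 0.633, 0.695, 0.231]
ft_force: [1.4, -6.9, 3.3]
grip_width: 0.0194
grasp_force: 79.4
```

```bash
python3 flag.py
```

```text
scene (56, np.int64(225), np.int64(238), np.int64(192), np.int64(201))
side (316, np.int64(394), np.int64(413), np.int64(321), np.int64(344))
[-0.0216 -0.0005  0.048 ] nose 0.0906 head -0.14 [ 1.8 -5.9  3.3] 17.65
```

Call:
{"api": "arm_command", "payload": {"plan": [[0.0004,0,0.0003,0,0,0,0],[0.0004,0,0.0003,0,0,0,0],[0.0004,0,0.0003,0,0,0,0],[0,0,0,0,0,0,0]]}}

```text
t: 18.05
tcp_pos: [0.5763, 0.0796, 0.048]
tcp_rot: [-0.253, 0.633, 0.695, 0.231]
ft_force: [0.9, -6.7, 3.1]
grip_width: 0.0195
grasp_force: 79.4
```

```bash
python3 flag.py
```

```text
scene (107, np.int64(225), np.int64(236), np.int64(187), np.int64(200))
side (274, np.int64(397), np.int64(413), np.int64(323), np.int64(345))
[-0.02   -0.0005  0.0481] nose 0.0922 head -0.14 [ 1.3 -6.8  3.3] 18.15
```

Call:
{"api": "arm_command", "payload": {"plan": [[0.0004,0,0.0003,0,0,0,0],[0.0004,0,0.0003,0,0,0,0],[0,0,0,0,0,0,0]]}}

```text
t: 18.45
tcp_pos: [0.5763, 0.0803, 0.0481]
tcp_rot: [-0.252, 0.633, 0.695, 0.231]
ft_force: [1.2, -7.8, 3.5]
grip_width: 0.0194
grasp_force: 79.4
```

```bash
python3 flag.py
```

```text
scene (127, np.int64(224), np.int64(235), np.int64(185), np.int64(201))
side (238, np.int64(398), np.int64(413), np.int64(325), np.int64(345))
[-0.0193 -0.0005  0.0481] nose 0.0929 head -0.14 [ 1.6 -7.6  3.7] 18.55
```

Call:
{"api": "arm_command", "payload": {"plan": [[0.0004,0,0.0003,0,0,0,0],[0.0004,0,0.0003,0,0,0,0],[0,0,0,0,0,0,0]]}}

```text
t: 18.85
tcp_pos: [0.5764, 0.0807, 0.0482]
tcp_rot: [-0.252, 0.633, 0.695, 0.23]
ft_force: [0.3, -11.1, 3.8]
grip_width: 0.0193
grasp_force: 79.7
```

```bash
python3 flag.py
```

```text
scene (130, np.int64(224), np.int64(235), np.int64(185), np.int64(201))
side (223, np.int64(399), np.int64(413), np.int64(325), np.int64(344))
[-0.019  -0.0006  0.0482] nose 0.0932 head -0.17 [ -0.  -11.3   4. ] 18.95
```

Call:
{"api": "arm_command", "payload": {"plan": [[0.0004,0,0.0003,0,0,0,0],[0,0,0,0,0,0,0],[0,0,0,0,0,0,0]]}}

```text
t: 19.25
tcp_pos: [0.5764, 0.0808, 0.0482]
tcp_rot: [-0.252, 0.633, 0.695, 0.23]
ft_force: [0.5, -11.9, 5.1]
grip_width: 0.0191
grasp_force: 79.8
```

```bash
python3 flag.py; python3 - <<'E'
from h import *
o=np.hstack([cv2.resize(imaging.grab_frame("scene")[150:270,180:310],(400,370)),cv2.resize(imaging.grab_frame("side")[230:390,310:460],(400,370))]);cv2.imwrite("pics/f1.png",o[:,:,::-1])
E
```

```text
scene (134, np.int64(224), np.int64(235), np.int64(185), np.int64(201))
side (221, np.int64(399), np.int64(413), np.int64(326), np.int64(344))
[-0.0188 -0.0006  0.0482] nose 0.0934 head -0.18 [ -0.5 -11.    4.1] 19.35
```

View pics/f1.png

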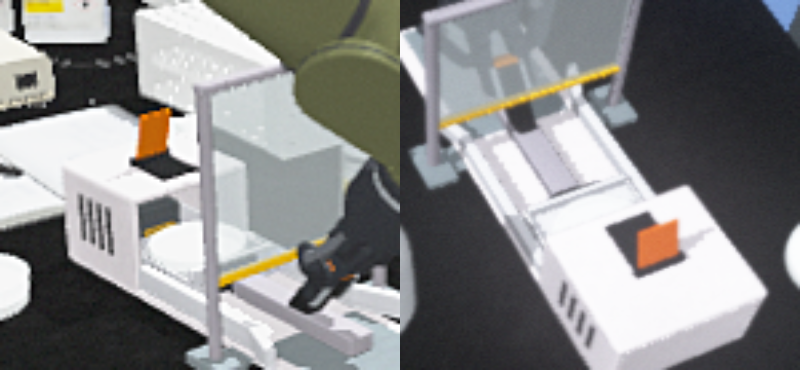

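Flag is up, with the dish still in the carriage. One more very light tap will confirm the hard end.

Call:
{"api": "arm_command", "payload": {"plan": [[0.0004,0,0.0003,0,0,0,0],[0.0004,0,0.0003,0,0,0,0],[0,0,0,0,0,0,0]]}}

```text
t: 19.75
tcp_pos: [0.5766, 0.0811, 0.0484]
tcp_rot: [-0.251, 0.633, 0.695, 0.23]
ft_force: [0.3, -14.5, 4.6]
grip_width: 0.019
grasp_force: 80.1
```

```bash
python3 flag.py
```

```text
scene (138, np.int64(224), np.int64(234), np.int64(185), np.int64(201))
side (206, np.int64(399), np.int64(413), np.int64(326), np.int64(344))
[-0.0186 -0.0008  0.0484] nose 0.0936 head -0.22 [  0.5 -15.4   5.7] 19.85
```

```bash
python3 - <<'E'
from h import *
ps,pd=imaging.camera_params("scene"),imaging.camera_params("side")
def tri(u,v):
    c1,d1=ray(ps,u);c2,d2=ray(pd,v);t=np.linalg.lstsq(np.c_[d1,-d2],c2-c1,rcond=None)[0]
    return (c1+d1*t[0]+c2+d2*t[1])/2
def fl(a,b):
    for n,im in(("scene",a),("side",b)):
        m=mask(im,(4,120,90),(18,255,255));x0,x1,y0,y1=(190,260,150,215) if n=="scene" else (375,430,270,360)
        k=np.zeros_like(m);k[y0:y1,x0:x1]=m[y0:y1,x0:x1]
        c=max(cv2.findContours(k,0,1)[0],key=cv2.contourArea);print(n,cv2.boxPoints(cv2.minAreaRect(c)).round(1).tolist())
fl(imaging.grab_frame("scene"),imaging.grab_frame("side"))
T=tri((230.4,186.2),(406.4,327.3));B=tri((228.1,201.2),(406.4,345))
print(where(T),where(B));d=T-B;print("angle rad from flat",np.arctan2(d[2],abs(d@XR)),d@XR,d@YR,np.linalg.norm(d))
E
```

```text
scene [[223.89999389648438, 201.0], [225.1999969482422, 184.3000030517578], [234.60000610351562, 185.0], [233.3000030517578, 201.6999969482422]]
side [[399.0, 326.0], [414.0, 326.0], [414.0, 345.0], [399.0, 345.0]]
[0.2096 0.0021 0.1525] [0.2246 0.0024 0.1029]
angle rad from flat 1.2774866651756362 -0.014998670402668678 -0.000310400419477892 0.051877521815358235
```

Flag angle about 1.25 rad by triangulation and the push force risen to 15 N, so the carriage is home. I draw the pusher out.

Call:
{"api": "arm_command", "payload": {"plan": [[-0.0023,0,-0.0019,0,0,0,0],[-0.0036,0,-0.0034,0,0,0,0],[-0.0077,0,-0.0064,0,0,0,0],[-0.0115,0,-0.0096,0,0,0,0],[-0.0115,0,-0.0096,0,0,0,0]]}}

```text
t: 20.45
tcp_pos: [0.5797, 0.0354, 0.0481]
tcp_rot: [-0.254, 0.632, 0.695, 0.23]
ft_force: [-0.4, 0.9, 0.1]
grip_width: 0.0192
grasp_force: 78.5
```

Call:
{"api": "arm_command", "payload": {"plan": [[-0.0153,0,-0.0128,0,0,0,0],[-0.0153,0,-0.0128,0,0,0,0],[-0.0153,0,-0.0128,0,0,0,0],[-0.0153,0,-0.0128,0,0,0,0],[-0.0115,0,-0.0096,0,0,0,0]]}}

```text
t: 20.95
tcp_pos: [0.5892, -0.0605, 0.048]
tcp_rot: [-0.253, 0.633, 0.694, 0.231]
ft_force: [-0.1, 1.0, -0.9]
grip_width: 0.0193
grasp_force: 78.6
```

```bash
python3 flag.py; python3 -c "
from h import *
go(rd(-.19,0,.1))"
```

```text
scene (125, np.int64(224), np.int64(235), np.int64(185), np.int64(201))
side (240, np.int64(398), np.int64(413), np.int64(325), np.int64(344))
[-0.1611 -0.0006  0.0482] nose -0.0489 head -0.23 [-0.5 -0.8 -2.1] 21.05
delta tool [ 0.0112 -0.0004 -0.0582] world [ 0.0022 -0.0288  0.0518] t 21.05
```

```bash
python3 - <<'E'
from h import *
pd=imaging.camera_params("side");ps=imaging.camera_params("scene")
def con(im,n):
    m=mask(im,(4,120,70),(18,255,255));x0,x1,y0,y1=(190,260,150,215) if n=="scene" else (375,430,270,360)
    k=np.zeros_like(m);k[y0:y1,x0:x1]=m[y0:y1,x0:x1];c=max(cv2.findContours(k,0,1)[0],key=cv2.contourArea)
    return c,int((k>0).sum())
c,n0=con(cv2.imread("pics/side0.png")[:,:,::-1].copy(),"side")
P=np.array([where(plane(pd,q,.104)) for q in c[:,0]]);print("flat rx",P[:,0].min(),P[:,0].max(),"ry",P[:,1].min(),P[:,1].max(),n0)
n1=con(imaging.grab_frame("side"),"side")[1];m1=con(imaging.grab_frame("scene"),"scene")[1];print("now",n1,m1)
x0,x1,y0,y1=P[:,0].min(),P[:,0].max(),P[:,1].min(),P[:,1].max()
for th in(0,.9,1.0,1.05,1.1,1.15,1.2,1.25,1.3):
    L=x1-x0;X=[rd(h-s*L*np.cos(th),y,.104+s*L*np.sin(th)) for h,s,y in((x1,0,y0),(x1,0,y1),(x1,1,y1),(x1,1,y0))]
    q=[proj(p,X).astype(np.float32) for p in(pd,ps)];print(th,[round(float(cv2.contourArea(a)),1) for a in q],"top v side",q[0][:,1].min().round(1),"scene",q[1][:,1].min().round(1))
E
```

```text
flat rx 0.1745 0.219 ry -0.0139 0.0215 335
now 261 136
0 [335.4, 70.0] top v side 321.3 scene 200.0
0.9 [325.6, 78.0] top v side 319.6 scene 191.1
1.0 [306.4, 92.5] top v side 320.4 scene 189.9
1.05 [295.5, 99.5] top v side 320.9 scene 189.4
1.1 [283.8, 106.1] top v side 321.4 scene 188.8
1.15 [271.2, 112.5] top v side 322.0 scene 188.3
1.2 [257.9, 118.6] top v side 322.7 scene 187.9
1.25 [243.8, 124.3] top v side 323.3 scene 187.4
1.3 [229.0, 129.7] top v side 324.0 scene 187.0
```

Area model puts the flag at about 1.19 rad, so fully up. I carry the pusher back to the pad.

Call:
{"api": "arm_command", "payload": {"plan": [[0.0037,0,-0.0194,0,0,0,0],[0.0037,0,-0.0194,0,0,0,0],[0.0037,0,-0.0194,0,0,0,0],[-0.0263,-0.0139,-0.022,0,0,0,0],[-0.0263,-0.0139,-0.022,0,0,0,0]]}}

```text
t: 21.65
tcp_pos: [0.5703, -0.1574, 0.0999]
tcp_rot: [-0.253, 0.631, 0.696, 0.23]
ft_force: [0.7, -0.5, -3.6]
grip_width: 0.0198
grasp_force: 78.3
```

Call:
{"api": "arm_command", "payload": {"plan": [[-0.0263,-0.0139,-0.022,0,0,0,0],[-0.0263,-0.0139,-0.022,0,0,0,0],[-0.0263,-0.0139,-0.022,0,0,0,0],[-0.0263,-0.0139,-0.022,0,0,0,0],[-0.0263,-0.0139,-0.022,0,0,0,0]]}}

```text
t: 22.15
tcp_pos: [0.5169, -0.3353, 0.0983]
tcp_rot: [-0.254, 0.632, 0.695, 0.23]
ft_force: [0.2, -0.4, -2.9]
grip_width: 0.019
grasp_force: 78.3
```

Call:
{"api": "arm_command", "payload": {"plan": [[-0.0263,-0.0139,-0.022,0,0,0,0],[0,0,0,-0.058,0,0.069,0],[0,0,0,-0.058,0,0.069,0],[0,0,0,0,0,0,0]]}}

```text
t: 22.55
tcp_pos: [0.5056, -0.3699, 0.098]
tcp_rot: [-0.232, 0.693, 0.635, 0.252]
ft_force: [-0.6, 0.5, -2.3]
grip_width: 0.0192
grasp_force: 76.0
```

```bash
python3 - <<'E'
from h import *
go((.507,-.372,.052));s,R=st();print(R[:,2].round(3),s["tcp_pos"])
E
```

```text
delta tool [-0.0312  0.0016  0.0338] world [ 0.0014 -0.0021 -0.046 ] t 22.55
[ 0.055  0.642 -0.764] [ 0.50561352 -0.36986605  0.09795876]
```

Call:
{"api": "arm_command", "payload": {"plan": [[-0.0125,0.0006,0.0137,0,0,0,0],[-0.0125,0.0006,0.0137,0,0,0,0],[-0.0062,0.0003,0.0067,0,0,0,0],[0,0,0,0,0,0,0],[-0.0019,0,0.0023,0,0,0,0]]}}

```text
t: 23.05
tcp_pos: [0.5084, -0.3722, 0.0494]
tcp_rot: [-0.232, 0.692, 0.635, 0.253]
ft_force: [-0.1, 0.5, -2.7]
grip_width: 0.0194
grasp_force: 75.9
```

Call:
{"api": "arm_command", "payload": {"plan": [[-0.0019,0,0.0023,0,0,0,0],[-0.0006,0,0.0008,0,0,0,0],[-0.0006,0,0.0008,0,0,0,0],[-0.0003,0,0.0004,0,0,0,0],[0,0,0,0,0,0,0]]}}

```text
t: 23.55
tcp_pos: [0.5081, -0.3724, 0.0445]
tcp_rot: [-0.232, 0.692, 0.635, 0.253]
ft_force: [-0.4, -0.2, -3.0]
grip_width: 0.0193
grasp_force: 75.9
```

Call:
{"api": "arm_command", "payload": {"plan": [[-0.0006,0,0.0008,0,0,0,0],[-0.0003,0,0.0004,0,0,0,0],[0,0,0,0,0,0,0]]}}

```text
t: 23.85
tcp_pos: [0.5081, -0.3722, 0.043]
tcp_rot: [-0.232, 0.692, 0.635, 0.253]
ft_force: [-0.8, 1.1, -2.0]
grip_width: 0.0194
grasp_force: 76.1
```

Call:
{"api": "arm_command", "payload": {"plan": [[-0.0003,0,0.0004,0,0,0,0],[-0.0003,0,0.0004,0,0,0,0],[0,0,0,0,0,0,0]]}}

```text
t: 24.15
tcp_pos: [0.5082, -0.3724, 0.0425]
tcp_rot: [-0.232, 0.692, 0.635, 0.253]
ft_force: [-1.6, -0.9, -0.0]
grip_width: 0.019
grasp_force: 76.6
```

Call:
{"api": "arm_command", "payload": {"plan": [[-0.0003,0,0.0004,0,0,0,0],[0,0,0,0,0,0,0.4],[0,0,0,0,0,0,1],[0,0,0,0,0,0,1],[0,0,0,0,0,0,1]]}}

```text
t: 24.65
tcp_pos: [0.5081, -0.372, 0.0412]
tcp_rot: [-0.232, 0.692, 0.635, 0.253]
ft_force: [-0.9, -0.5, 0.3]
grip_width: 0.0765
grasp_force: 0.0
```

Call:
{"api": "arm_command", "payload": {"plan": [[0,0,0,0,0,0,1],[0,0,0,0,0,0,1],[0,0,0,0,0,0,1],[0,0,-0.01,0,0,0,1],[0,0,-0.02,0,0,0,1]]}}

```text
t: 25.15
tcp_pos: [0.5058, -0.3904, 0.0635]
tcp_rot: [-0.234, 0.692, 0.635, 0.253]
ft_force: [0.9, 0.5, 0.3]
grip_width: 0.0854
grasp_force: 0.0
```

Call:
{"api": "arm_command", "payload": {"plan": [[0,0,-0.03,0,0,0,1],[0,0,-0.03,0,0,0,1],[0,0,-0.03,0,0,0,1],[0,0,-0.02,0,0,0,1],[0,0,0,0,0,0,1]]}}

```text
t: 25.65
tcp_pos: [0.5009, -0.4652, 0.1522]
tcp_rot: [-0.228, 0.693, 0.636, 0.252]
ft_force: [0.1, 0.7, -0.4]
grip_width: 0.0853
grasp_force: 0.0
```

```bash
python3 flag.py; python3 - <<'E'
from h import *
a=imaging.grab_frame("wrist");b=imaging.grab_frame("side")
o=np.hstack([cv2.resize(a,(400,300)),cv2.resize(b,(400,300))]);cv2.imwrite("pics/end.png",o[:,:,::-1])
E
```

```text
scene (127, np.int64(224), np.int64(235), np.int64(185), np.int64(201))
side (238, np.int64(398), np.int64(413), np.int64(325), np.int64(344))
[-0.5523  0.1263  0.1485] nose -0.4401 head -10.39 [0.6 0.3 0.4] 25.75
```

View pics/end.png

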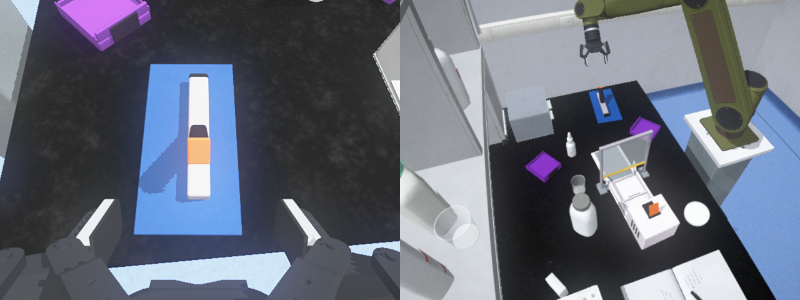

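The pusher stands on the pad (left panel, 200,140), the flag is still up, and the bystanders have not moved.

```bash
python3 -c "
from rig import manip
print(manip.hand_in())"
```

```text
the job is handed in; nothing more can be done
None
```

The job is handed in at about 26 s on the robot's clock: the carriage is tapped home to the stop, the flag is fully up at about 1.2 rad by camera estimate, the pusher is back on the blue pad, and the beaker and both bottles look unmoved.

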